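Trip-test the bench power box and reset its lever

TASK

Do the routine trip test on the grey power box on the bench: push the round yellow test button right in and let go, so that the red-handled lever drops down to the front. Then lift the lever up and back over the top until it rests against its stop, as it stood before, and let go of it. Leave the cup, the tape, the pencil and the lighter where they are.

Things in the scene. Friction and masses are not known exactly. Their poses are not given: they have to be found in the camera images.
- trip_box: Grey box fixed to the bench, 130 mm deep (its own x), 260 mm wide (y), 100 mm high, with a black base rim standing out 4 mm more. Origin: centre of its underside; +x points to its back, +y to its left seen from the front, z up. Three flat outlet covers stand out 8 mm from the front face. The lever is on the right half of its top, the yellow button on the left half (150 mm apart in y).
- button_top (a point): Centre of the flat top of the yellow test button, a cap 36 mm across that stands 124.5 mm above the bench when out (21 mm above its black collar). At x 0, y +90 mm in the box's frame. It moves with the cap.
- test_button (a joint): Travel of the test button straight down, in m: 0 out, 0.008 fully in. A spring pushes it out: 1 N at the start, 2.6 N fully in, and 1 to 2 N more while it kicks the lever off, so 6 N or more means that it is at the bottom. The lever is kicked off once the button is 4 to 6.5 mm in, then falls by its own weight in under a second or so, even while the button is held. With the lever down the button does nothing more.
- lever_hinge (a point): Middle of the lever's hinge axis, which runs along the box's y, 112 mm above the bench, at x -30 mm, y -60 mm in the box's frame.
- lever_bar (a point): Middle of the lever's grip bar: a red sleeve 18 mm thick and 74 mm long, parallel to the hinge and 110 mm from it, between two 10 mm thick steel side arms 90 mm apart (80 mm clear between them), so the lever is a U-shaped bail with nothing inside it. It moves with the lever: about 220 mm above the bench when up, about 97 mm when down (then in front of the box: x -139 mm, y -60 mm in the box's frame). About 1 N at the bar lifts it.
- reset_lever (a joint): Angle of the lever in rad: 0 = up, leaning 10 degrees back past upright against its stop (inside the hinge, out of sight), where its weight holds it; grows as it swings forward and down to 1.885, where it lies 8 degrees below level, pointing out of the front of the box. At angle q the bar lies (in the box's frame) 110 mm * sin(0.1745 - q) in x and 110 mm * cos(0.1745 - q) in z from the hinge. Below 0.14 it falls back to 0 by itself; above 0.21 it falls forward.
- cup: Empty clear plastic cup, 63 mm wide, 36 mm high, loose, standing on the bench. Origin: centre of its underside.
- tape: Roll of buff paper tape lying flat, 93 mm wide, 24 mm high, loose. Origin: centre of its underside.
- red_pencil: Red pencil lying flat, about 140 mm long, 8 mm thick, loose. Origin: centre of its underside.
- red_lighter: Red and silver lighter lying flat, about 80 x 24 x 14 mm, loose. Origin: centre of its underside.

How it is judged:
On the way, in this order (a step that is already met when the one before it is completed fails the run):
1. the test button is pushed in while the lever is up (value of joint test_button above 0.004 m and value of joint reset_lever below 1.2 rad).
2. the lever has dropped fully to the front and the button is out again (value of joint reset_lever above 1.75 rad and value of joint test_button below 0.002 m), for 0.1 s.
At the end, for the whole second after the job is handed in: The lever is back up against its stop (within 0.1 rad) and at rest, and the test button is out (within 2 mm) (value of joint reset_lever below 0.1 rad and value of joint test_button below 0.002 m and velocity of joint reset_lever between -0.1 and 0.1 rad/s); the robot touches nothing.
It fails at once if the empty cup is moved more than 40 mm (distance of cup from where it was at the start of the episode above 0.04 m).
It fails at once if the roll of tape is moved more than 40 mm (distance of tape from where it was at the start of the episode above 0.04 m).
It fails at once if the pencil is moved more than 40 mm (distance of red_pencil from where it was at the start of the episode above 0.04 m).
It fails at once if the lighter is moved more than 40 mm (distance of red_lighter from where it was at the start of the episode above 0.04 m).
It also fails if it takes over 51 s, if anything falls off the work surface, if the arm or the gripper's body presses on something with over 40 N, if the wrist force passes 120 N, or if a joint passes its speed limit or range.

ROBOT

A 6-joint arm with a two-finger parallel gripper is mounted at the origin on a cart in front of the work surface, level with it; the furniture and walls round the work are solid. World frame = base frame: x ahead of the robot, y to its left, z up, the work surface at z = 0. Lengths are in m, angles in rad, forces in N, time in s.
With the tool pointing down it reaches from about 0.4 to 0.825 m from the base axis. Payload 7 kg.
Tool frame: the origin (TCP) lies between the finger pads; the fingertips stand 22 mm ahead of it and the grasp point (between the pads) lies 3 mm ahead of it; z points along the fingers, y is the direction in which the jaws open and shut (so a half turn about z gives the same grasp; the last joint's range is limited). The gripper opens to 88 mm and grips with 3 to 60 N. Pads are 19 mm wide; open, the fingers measure 130 mm over their backs; the gripper's body (78 mm by 193 mm) begins 47 mm behind the grasp point.
Start: joints at [-0.918, 0.359, 0.012, 0, -1.224, -0.288], TCP at [0.241, -0.631, 0.249] pointing down, gripper open.
Joint ranges: [-3.07, 3.07], [-1.43, 2.12], [-1.02, 1.25], [-3.03, 1.67], [-3.05, -0], [-3.03, 3.03]. Speed limits (rad/s): [2.39, 2.39, 3.01, 3.14, 3.14, 3.14].

INTERFACE

Orientations are given as [roll, pitch, yaw] about the fixed x, y, z axes, in that order (R = Rz(yaw) Ry(pitch) Rx(roll)).
In Python, from station import * gives the robot as it stands. The module is installed in compiled form; this text tells all that it offers.
- The arm moves only by the tool move_arm, never from a script. Its argument "rows" is a list of rows, each an object with "delta_rot": the turn, a rotation vector about the world's x, y, z in degrees, a list of three; "delta_pos": the shift along the world's x, y, z in cm, a list of three; "hand": the finger opening in cm, from 0 to 8.76. A call has exactly 10 rows; each row shifts and turns the commanded pose from where the row before left it; what a row does not reach is not made up. A row lasts 1/10 s, in which the tool goes at most 50 mm and 8.59 degrees, less where a joint would pass 70% of its speed; a pose out of reach is approached as far as the arm can. A call is refused whole if a number of a shift passes 5 or a number of a turn 8.59, either way. A call with a gripper value outside its range is refused whole. The fingers move at their own pace and stop on an object; "force" is the grip in N (left out, the last holds). Time passes only in rows, so rows that do not move let the fingers close, or fill a call up. It gives the time, the measured TCP pose, the force and the opening at its end, in the units of the state.
- get_state(): the state, without advancing time (a new reading comes with each control period).
- grab_frame(name): name is "scene" or "top"; returns the picture (480x640x3 uint8, blue, green, red); there is no depth.
- camera_info(name): a dict with "camera_matrix" (3x3 intrinsics, pixels), "world_from_camera" (4x4, takes a point from camera to world coordinates). Camera axes: x right, y down, z forward; pixel columns grow to the right and rows downward; lengths in m; the calibration is good to about 2 mm. A picture is of the moment at which its call begins. camera_info takes no time and is no camera call.
- job_done(): hands the job in, once; it reports no verdict.
The state is a dict: "t": time; "q": joint angles; "qd": joint speeds; "joint_efforts": joint torques, N m; "eef_pos": TCP position; "ee_rot": TCP orientation; "force": force on the tool from outside, world axes, zero at the start; "moment": the same for the moment, N m; "width": finger opening in m.
Only numpy, scipy, OpenCV 4.12 (cv2) and the standard library are available. Lean on these libraries where they do the work, as an engineer would, in place of code of your own. Each camera call takes 0.05 s, during which the arm holds its last target.

## Working session

There is one attempt and no reset: what is moved stays moved. The work goes in short steps, Python scripts to look and compute and a tool call to move; the robot and the scene stay as the last step left them, time stands still between calls to the robot, and variables do not carry over. Pictures are saved under pics/ and viewed, and the job is handed in when it is done.

Besides the shell and the picture viewer there is one more tool, called after "Request:" as name(argument=value, ...) on one line, values as JSON. move_arm: Moves the arm, as the interface text tells. Its arguments: {"type":"object","properties":{"rows":{"type":"array"},"force":{"type":"number"}},"required":["rows"]}

```bash
mkdir -p pics; python3 - <<'E'
from station import *
import cv2
for n in ("scene","top"):
    cv2.imwrite(f"pics/{n}0.png",grab_frame(n)); c=camera_info(n); print(n,c["camera_matrix"],c["world_from_camera"])
print(get_state())
E
```

```text
scene [[512.57624387   0.         320.34991108]
 [  0.         512.57624387 237.96267468]
 [  0.           0.           1.        ]] [[-0.84795935 -0.20853395  0.4873177  -0.00553426]
 [-0.53005591  0.32946329 -0.78134159  1.01540911]
 [ 0.00238295 -0.92085153 -0.38990613  0.47511148]
 [ 0.          0.          0.          1.        ]]
top [[438.6135821    0.         323.70550299]
 [  0.         438.6135821  236.33550019]
 [  0.           0.           1.        ]] [[ 0.02313302 -0.98209018  0.18698592  0.26156099]
 [-0.99963783 -0.0252951  -0.00918478  0.34427712]
 [ 0.01375011 -0.18670572 -0.98231966  1.00452733]
 [ 0.          0.          0.          1.        ]]
{'t': 0.1, 'q': array([-9.17936465e-01,  3.59304911e-01,  1.12093819e-02, -2.91757228e-04,
       -1.22413285e+00, -2.88061897e-01]), 'qd': array([ 0.00012122, -0.00089113,  0.00059113,  0.00313392,  0.00015208,
        0.00033603]), 'joint_efforts': array([-4.57777533e-04, -5.84163988e+01,  2.93755835e+01,  7.01553404e+00,
        1.02337101e-02, -6.09327731e-05]), 'eef_pos': array([ 0.24062865, -0.63023939,  0.24775173]), 'ee_rot': array([ 3.14014167e+00, -1.43884828e-04, -2.77689391e+00]), 'force': array([-0.1343534 ,  0.99304797, -0.53335441]), 'moment': array([-0.02420631,  0.02141381, -0.02401499]), 'width': 0.08771264365621957}
```

View pics/scene0.png

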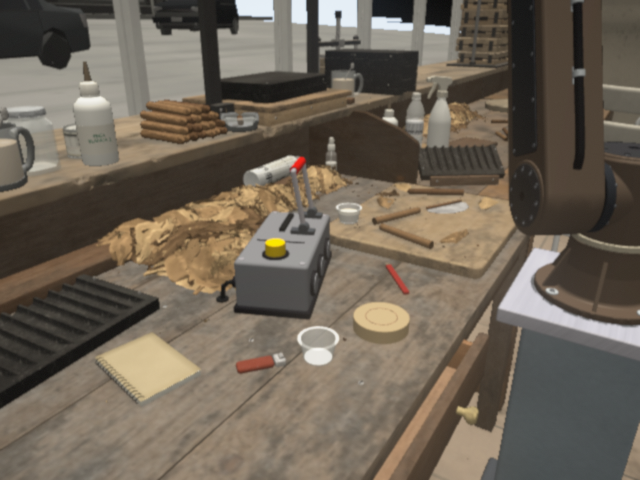

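View pics/top0.png

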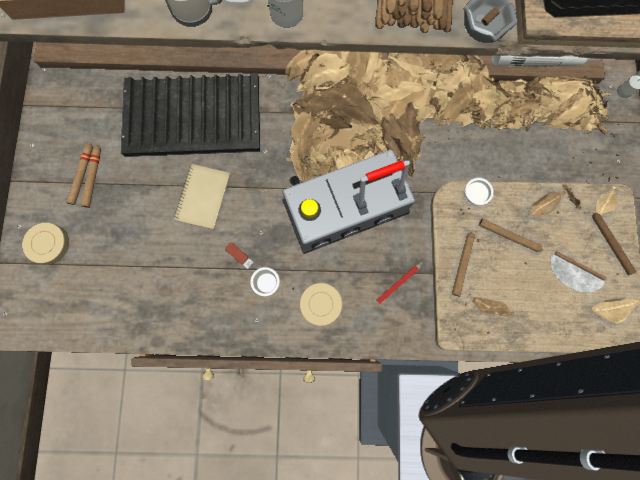

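The top view shows the yellow button near (310,209) and the red bar near (386,171). In the scene view they are near (275,247) and (299,163). The loose cup, tape, pencil and lighter lie in front of the box, on the robot's side.

```bash
cat > h.py <<'E'
from station import *
import cv2, numpy as np
def ray(n,uv):
    c=camera_info(n);K=np.array(c["camera_matrix"]);T=np.array(c["world_from_camera"])
    d=T[:3,:3]@np.linalg.solve(K,[uv[0],uv[1],1.]);return T[:3,3],d/np.linalg.norm(d)
def plane(n,uv,z):
    o,d=ray(n,uv);return o+d*(z-o[2])/d[2]
def tri(a,b):
    (o1,d1),(o2,d2)=ray("top",a),ray("scene",b)
    s=np.linalg.lstsq(np.c_[d1,-d2],o2-o1,rcond=None)[0]
    p,q=o1+s[0]*d1,o2+s[1]*d2;return (p+q)/2,np.linalg.norm(p-q)
def blobs(img,lo,hi,amin=25):
    h=cv2.cvtColor(img,cv2.COLOR_BGR2HSV)
    m=cv2.inRange(h,lo,hi)
    n,l,s,c=cv2.connectedComponentsWithStats(m)
    return [(c[i].round(1),s[i],cv2.minAreaRect(np.argwhere(l==i)[:,::-1].astype(np.float32))) for i in range(1,n) if s[i][4]>amin]
Y=((25,180,120),(35,255,255)); R=((0,190,110),(6,255,255))
E
python3 - <<'E'
from h import *
for n in("top","scene"):
    im=cv2.imread(f"pics/{n}0.png")
    for k,r in(("Y",Y),("R",R)):
        for b in blobs(im,*r): print(n,k,b[0],b[1],[np.round(x,1) for x in b[2]])
E
```

```text
top Y [309.2 207.2] [301 199  17  17 226] [array([309., 207.]), array([16., 16.]), np.float64(90.0)]
top R [385.3 170.6] [367 161  38  21 329] [array([385.5, 170.6]), array([ 8.7, 38.2]), np.float64(69.4)]
scene Y [274.5 242.4] [266 239  19   8 115] [array([275. , 242.5]), array([18.,  7.]), np.float64(0.0)]
scene R [299.5 162.8] [293 157  13  14  91] [array([299.5, 162.8]), array([ 7. , 13.4]), np.float64(36.9)]
```

```bash
python3 - <<'E'
from h import *
t=cv2.imread("pics/top0.png")[130:330,200:450];cv2.imwrite("pics/topz.png",cv2.resize(t,None,fx=3.2,fy=3,interpolation=2)[:600,:800])
s=cv2.imread("pics/scene0.png")[140:380,200:440];cv2.imwrite("pics/scz.png",cv2.resize(s,None,fx=2.5,fy=2.5,interpolation=2))
E
```

```text
(no output)
```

View pics/topz.png

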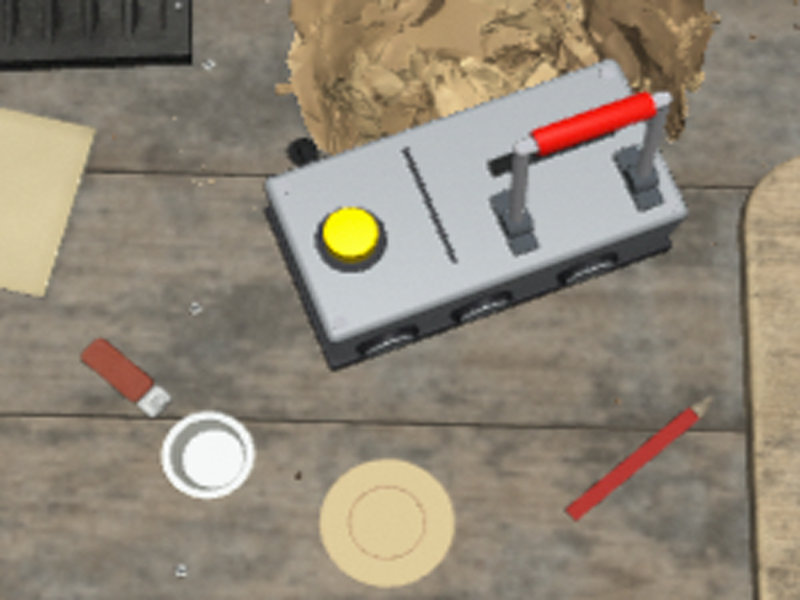

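View pics/scz.png

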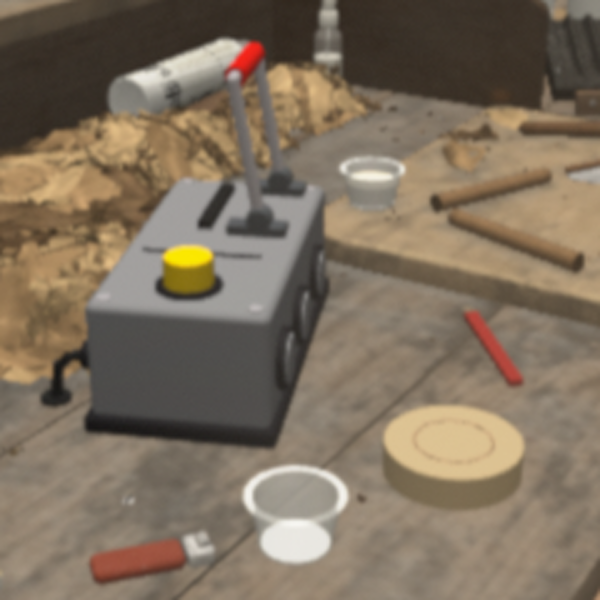

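The crops show the box turned by about 20°. The button cap is on its left, the U-shaped lever is up on its right, and the front faces the robot. The cup, tape and pencil lie clear in front.

```bash
python3 - <<'E'
from h import *
p=np.round
b,e=tri((309.2,207.2),(274.5,242.4));print("btn tri",p(b,4),e)
B=plane("top",(309.2,207.2),.1245);print("btn top",p(B,4),"scene",p(plane("scene",(274.5,242.4),.1245),4))
l,e=tri((385.4,170.6),(299.5,162.8));print("bar tri",p(l,4),e)
L=plane("top",(385.4,170.6),.2203);print("bar pl",p(L,4), p(plane("scene",(299.5,162.8),.2203),4))
# bar ends in top
a=plane("top",(385.4-17.9,170.6+6.7),.22);c=plane("top",(385.4+17.9,170.6-6.7),.22);print("bar len",np.linalg.norm(a-c),np.degrees(np.arctan2(*(a-c)[[0,1]])))
# yaw: bar - button in box frame: (-30-19.1*-1.., )
vb=np.array([-30+110*np.sin(.1745),-150]);w=(L-B)[:2];print("dist",np.linalg.norm(w)*1e3,np.linalg.norm(vb))
yaw=np.arctan2(w[1],w[0])-np.arctan2(vb[1],vb[0]);print("yaw",np.degrees(yaw))
R=np.array([[np.cos(yaw),-np.sin(yaw)],[np.sin(yaw),np.cos(yaw)]])
o=B[:2]-R@[0,.09];print("origin",o)
print("hinge",o+R@[-.03,-.06],"bardown",o+R@[-.139,-.06])
for n,uv,z in(("cup",(265,282),.03),("tape",(321,304),.024),("pencil",(399,284),.004),("light",(239,255),.014),("cup2",(480,190),.03)):
    P=plane("top",uv,z);print(n,p(P,3),"box",p(R.T@(P[:2]-o),3))
# box corners check: top front-left from top image z=.1
for uv in((283.5,191),(302,242),(413,200),(390,151)):
    P=plane("top",uv,.1);print("corner",p(R.T@(P[:2]-o),3))
E
```

```text
btn tri [0.4908 0.3679 0.1226] 0.0014793668152853624
btn top [0.4896 0.3675 0.1245] scene [0.4889 0.3715 0.1245]
bar tri [0.5365 0.2243 0.2256] 0.002216732532299977
bar pl [0.5394 0.2241 0.2203] [0.5465 0.2078 0.2203]
bar len 0.07311892103951487 -22.738964969782625
dist 151.79598787867968 150.39567623589014
yaw 23.30784899257611
origin [0.52521742 0.28479735]
hinge [0.52140593 0.21782368] bardown [0.42130119 0.17469551]
cup [0.341 0.463 0.03 ] box [-0.099  0.236]
tape [0.296 0.338 0.024] box [-0.19   0.139]
pencil [0.346 0.161 0.004] box [-0.214 -0.043]
light [0.402 0.527 0.014] box [-0.018  0.271]
cup2 [ 0.566 -0.025  0.03 ] box [-0.085 -0.3  ]
corner [0.06  0.126]
corner [-0.058  0.13 ]
corner [-0.062 -0.124]
corner [ 0.058 -0.122]
```

Request:
move_arm(rows=[{"delta_pos":[2.6,3.3,1],"delta_rot":[0,0,4],"hand":0},{"delta_pos":[2.6,3.3,1],"delta_rot":[0,0,4],"hand":0},{"delta_pos":[2.6,3.3,1],"delta_rot":[0,0,4],"hand":0},{"delta_pos":[2.6,3.3,1],"delta_rot":[0,0,4],"hand":0},{"delta_pos":[2.6,3.3,1],"delta_rot":[0,0,4],"hand":0},{"delta_pos":[2.6,3.3,1],"delta_rot":[0,0,4],"hand":0},{"delta_pos":[2.6,3.3,1],"delta_rot":[0,0,4],"hand":0},{"delta_pos":[2.6,3.3,1],"delta_rot":[0,0,4],"hand":0},{"delta_pos":[2.6,3.3,1],"delta_rot":[0,0,4],"hand":0},{"delta_pos":[2.6,3.3,1],"delta_rot":[0,0,4],"hand":0}], force=10)

```text
t: 1.1
eef_pos: [0.5014, -0.2989, 0.3488]
ee_rot: [3.141, 0.0, -2.076]
force: [-0.2, -0.1, -0.4]
width: 0.0129
```

Request:
move_arm(rows=[{"delta_pos":[0.6,3.5,0],"delta_rot":[0,0,3.5],"hand":0},{"delta_pos":[0.6,3.5,0],"delta_rot":[0,0,3.5],"hand":0},{"delta_pos":[0.6,3.5,0],"delta_rot":[0,0,3.5],"hand":0},{"delta_pos":[0.6,3.5,0],"delta_rot":[0,0,3.5],"hand":0},{"delta_pos":[0.6,3.5,0],"delta_rot":[0,0,3.5],"hand":0},{"delta_pos":[0.6,3.5,0],"delta_rot":[0,0,3.5],"hand":0},{"delta_pos":[0.6,3.5,0],"delta_rot":[0,0,3.5],"hand":0},{"delta_pos":[0.6,3.5,0],"delta_rot":[0,0,3.5],"hand":0},{"delta_pos":[0.6,3.5,0],"delta_rot":[0,0,3.5],"hand":0},{"delta_pos":[0.6,3.5,0],"delta_rot":[0,0,3.5],"hand":0}])

```text
t: 2.1
eef_pos: [0.5606, 0.0509, 0.3483]
ee_rot: [3.141, 0.0, -1.465]
force: [0.0, -0.7, 0.4]
width: 0.0004
```

Request:
move_arm(rows=[{"delta_pos":[-0.7,3.2,0],"delta_rot":[0,0,1.7],"hand":0},{"delta_pos":[-0.7,3.2,0],"delta_rot":[0,0,1.7],"hand":0},{"delta_pos":[-0.7,3.2,0],"delta_rot":[0,0,1.7],"hand":0},{"delta_pos":[-0.7,3.2,0],"delta_rot":[0,0,1.7],"hand":0},{"delta_pos":[-0.7,3.2,0],"delta_rot":[0,0,1.7],"hand":0},{"delta_pos":[-0.7,3.2,0],"delta_rot":[0,0,1.7],"hand":0},{"delta_pos":[-0.7,3.2,0],"delta_rot":[0,0,1.7],"hand":0},{"delta_pos":[-0.7,3.2,0],"delta_rot":[0,0,1.7],"hand":0},{"delta_pos":[-0.7,3.2,0],"delta_rot":[0,0,1.7],"hand":0},{"delta_pos":[-0.7,3.2,0],"delta_rot":[0,0,1.7],"hand":0}])

```text
t: 3.1
eef_pos: [0.4901, 0.3707, 0.3482]
ee_rot: [3.141, -0.0, -1.17]
force: [-0.2, 0.5, 0.4]
width: 0.0004
```

Request:
move_arm(rows=[{"delta_pos":[0,-0.2,-2.5],"delta_rot":[0,0,0],"hand":0},{"delta_pos":[0,0,-2.5],"delta_rot":[0,0,0],"hand":0},{"delta_pos":[0,0,-2.5],"delta_rot":[0,0,0],"hand":0},{"delta_pos":[0,0,-2.5],"delta_rot":[0,0,0],"hand":0},{"delta_pos":[0,0,-2.5],"delta_rot":[0,0,0],"hand":0},{"delta_pos":[0,0,-2.5],"delta_rot":[0,0,0],"hand":0},{"delta_pos":[0,0,-2],"delta_rot":[0,0,0],"hand":0},{"delta_pos":[0,0,-1.3],"delta_rot":[0,0,0],"hand":0},{"delta_pos":[0,0,-0.5],"delta_rot":[0,0,0],"hand":0},{"delta_pos":[0,0,0],"delta_rot":[0,0,0],"hand":0}])

```text
t: 4.1
eef_pos: [0.4908, 0.3673, 0.1602]
ee_rot: [3.141, -0.001, -1.171]
force: [0.3, 0.2, 0.6]
width: 0.0007
```

```bash
python3 - <<'E'
from h import *
s=grab_frame("scene")[100:340,160:480];cv2.imwrite("pics/s1.png",cv2.resize(s,None,fx=2.5,fy=2.5,interpolation=2))
print(get_state()["force"])
E
```

```text
[1.05324402 0.51188264 0.08416264]
```

View pics/s1.png

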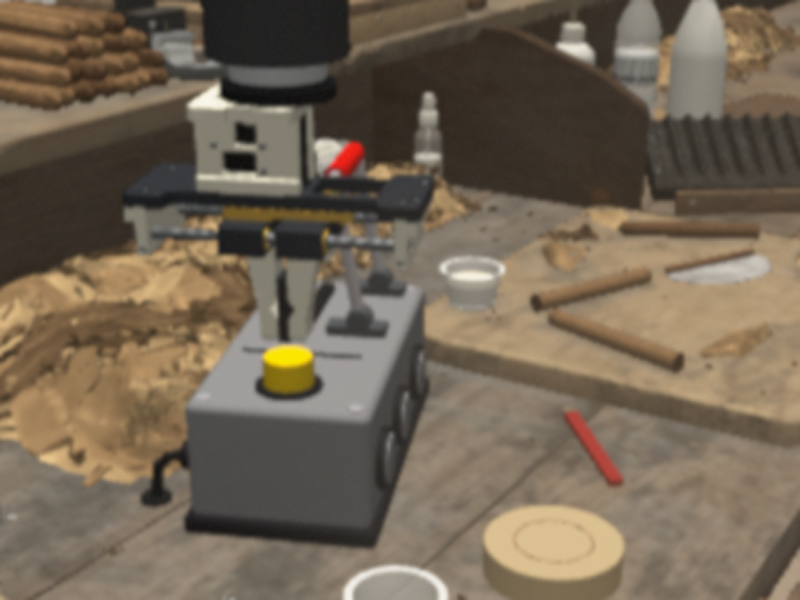

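The fingertips (285,338) sit just above the cap (288,357) in the crop, centred. Now I press.

Request:
move_arm(rows=[{"delta_pos":[0,0,-0.7],"delta_rot":[0,0,0],"hand":0},{"delta_pos":[0,0,-0.5],"delta_rot":[0,0,0],"hand":0},{"delta_pos":[0,0,-0.2],"delta_rot":[0,0,0],"hand":0},{"delta_pos":[0,0,-0.2],"delta_rot":[0,0,0],"hand":0},{"delta_pos":[0,0,-0.2],"delta_rot":[0,0,0],"hand":0},{"delta_pos":[0,0,-0.1],"delta_rot":[0,0,0],"hand":0},{"delta_pos":[0,0,-0.1],"delta_rot":[0,0,0],"hand":0},{"delta_pos":[0,0,-0.1],"delta_rot":[0,0,0],"hand":0},{"delta_pos":[0,0,0],"delta_rot":[0,0,0],"hand":0},{"delta_pos":[0,0,0],"delta_rot":[0,0,0],"hand":0}])

```text
t: 5.15
eef_pos: [0.4908, 0.3674, 0.1396]
ee_rot: [3.141, -0.0, -1.171]
force: [-1.6, -0.9, 3.2]
width: 0.0005
```

```bash
python3 - <<'E'
from h import *
s=grab_frame("scene")[100:340,160:480];cv2.imwrite("pics/s2.png",cv2.resize(s,None,fx=2.5,fy=2.5,interpolation=2))
print(get_state()["force"])
E
```

```text
[-1.65062362 -0.42027056  2.30777851]
```

View pics/s2.png

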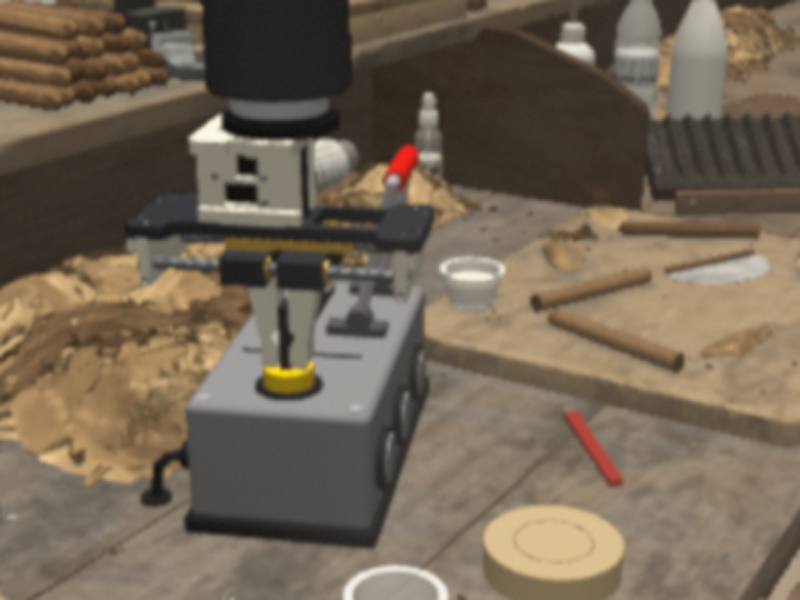

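The button is in and the lever is falling: the bar has moved from (345,160) to (402,165). I'll press fully to the bottom, then release.

Request:
move_arm(rows=[{"delta_pos":[0,0,-0.1],"delta_rot":[0,0,0],"hand":0},{"delta_pos":[0,0,-0.1],"delta_rot":[0,0,0],"hand":0},{"delta_pos":[0,0,0],"delta_rot":[0,0,0],"hand":0},{"delta_pos":[0,0,0.5],"delta_rot":[0,0,0],"hand":0},{"delta_pos":[0,0,1],"delta_rot":[0,0,0],"hand":0},{"delta_pos":[0,0,3],"delta_rot":[0,0,0],"hand":0},{"delta_pos":[0,0,4],"delta_rot":[0,0,0],"hand":0},{"delta_pos":[0,0,4],"delta_rot":[0,0,0],"hand":0},{"delta_pos":[0,0,2],"delta_rot":[0,0,0],"hand":0},{"delta_pos":[0,0,0],"delta_rot":[0,0,0],"hand":0}])

```text
t: 6.2
eef_pos: [0.4921, 0.3686, 0.2871]
ee_rot: [-3.135, 0.003, -1.171]
force: [-0.5, 0.3, 0.1]
width: 0.0006
```

```bash
python3 - <<'E'
from h import *
for n in("top","scene"):
    im=grab_frame(n);cv2.imwrite(f"pics/{n}3.png",im)
    for k,r in(("Y",Y),("R",R)):
        for b in blobs(im,*r): print(n,k,b[0],b[1],[np.round(x,1) for x in b[2]])
E
```

```text
top Y [311.4 203.2] [306 199  12   9  74] [array([311.6, 202.8]), array([8.9, 9.5]), np.float64(71.6)]
top R [399.8 244.4] [383 236  34  18 254] [array([399.8, 244.3]), array([ 7.5, 34. ]), np.float64(68.6)]
scene Y [274.4 242.4] [266 239  18   9 114] [array([274.5, 243. ]), array([ 8., 17.]), np.float64(90.0)]
scene R [362.4 227. ] [358 220   9  14  85] [array([362.4, 226.9]), array([ 6.5, 14.1]), np.float64(14.0)]
```

View pics/scene3.png

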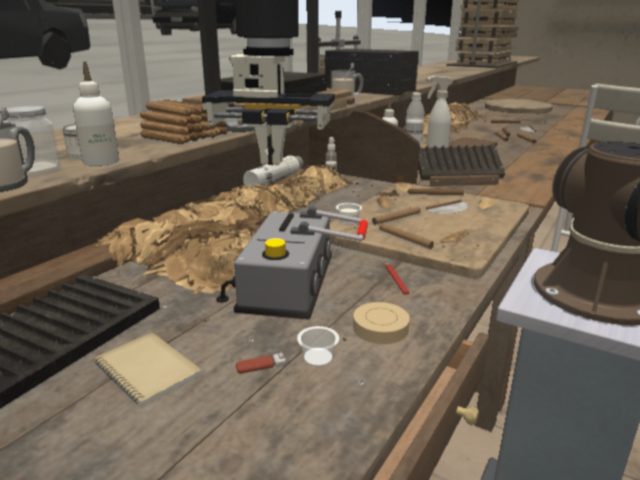

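View pics/top3.png

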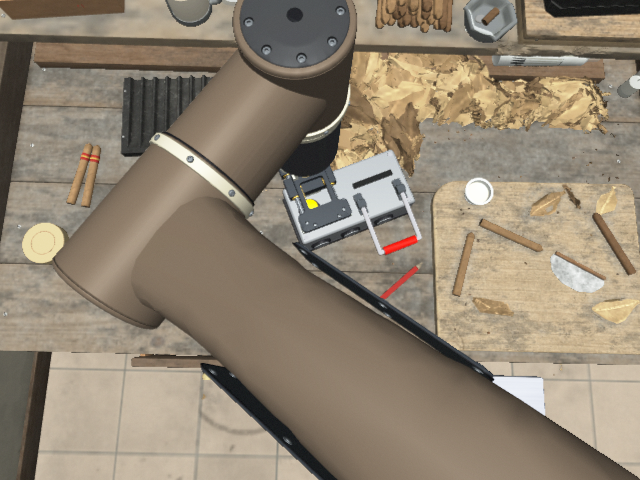

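The lever is down (bar at top (400,244), scene (362,227)) and the button is out. Next I measure the bar.

```bash
python3 - <<'E'
from h import *
l,e=tri((399.8,244.3),(362.4,227));print("bar tri",l,e)
D=plane("top",(399.8,244.3),.097);print("pl",D)
B=plane("top",(309.2,207.2),.1245);U=plane("top",(385.4,170.6),.2203)
d=(U-D)[:2];print("up-down",np.linalg.norm(d),"exp",.139-.0491,"yaw",np.degrees(np.arctan2(d[1],d[0])))
yaw=np.radians(22.8)
# fit origin from three points
R=np.array([[np.cos(yaw),-np.sin(yaw)],[np.sin(yaw),np.cos(yaw)]])
for P,b in((B,(0,.09)),(U,(-.0109,-.06)),(D,(-.139,-.06))): print(P[:2]-R@b)
E
```

```text
bar tri [0.42047478 0.17619187 0.10182185] 0.00012016081271670538
pl [0.42137901 0.17531865 0.097     ]
up-down 0.1276929014838089 exp 0.08990000000000001 yaw 22.438178796658402
[0.52448341 0.28448496]
[0.5262019 0.283593 ]
[0.52626705 0.28449511]
```

Request:
move_arm(rows=[{"delta_pos":[-1,-2.5,0],"delta_rot":[0,0,0],"hand":4},{"delta_pos":[-1,-3,0],"delta_rot":[0,0,0],"hand":4},{"delta_pos":[-1,-3,0],"delta_rot":[0,0,0],"hand":4},{"delta_pos":[-1,-3,0],"delta_rot":[0,0,0],"hand":4},{"delta_pos":[-1,-3,0],"delta_rot":[0,0,0],"hand":4},{"delta_pos":[-1,-2.5,-1],"delta_rot":[0,0,0],"hand":4},{"delta_pos":[-1,-2.4,-2],"delta_rot":[0,0,0],"hand":4},{"delta_pos":[0,0,-3],"delta_rot":[0,0,0],"hand":4},{"delta_pos":[0,0,-3],"delta_rot":[0,0,0],"hand":4},{"delta_pos":[0,0,0],"delta_rot":[0,0,0],"hand":4}])

```text
t: 7.3
eef_pos: [0.4183, 0.1712, 0.1885]
ee_rot: [3.134, -0.002, -1.172]
force: [0.1, -0.3, -0.2]
width: 0.0401
```

```bash
python3 - <<'E'
from h import *
s=grab_frame("scene")[100:340,200:520];cv2.imwrite("pics/s4.png",cv2.resize(s,None,fx=2.5,fy=2.5,interpolation=2))
s=get_state();print(s["eef_pos"],s["ee_rot"],s["width"])
E
```

```text
[0.41965411 0.17220865 0.19085812] [ 3.13669895e+00 -2.04935427e-03 -1.17132947e+00] 0.039922881996719416
```

View pics/s4.png

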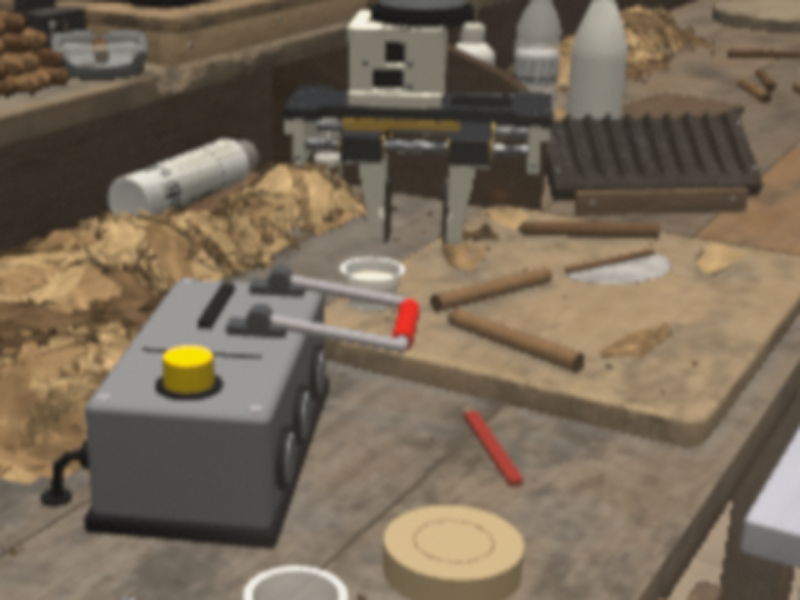

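The open fingers (376 and 460, row 240) straddle the bar (407,320) as intended. Now I descend and close gently.

Request:
move_arm(rows=[{"delta_pos":[0,0.2,-1.5],"delta_rot":[0,0,0],"hand":4},{"delta_pos":[0,0,-2],"delta_rot":[0,0,0],"hand":4},{"delta_pos":[0,0,-2],"delta_rot":[0,0,0],"hand":4},{"delta_pos":[0,0,-2],"delta_rot":[0,0,0],"hand":4},{"delta_pos":[0,0,-1.2],"delta_rot":[0,0,0],"hand":4},{"delta_pos":[0,0,-0.5],"delta_rot":[0,0,0],"hand":4},{"delta_pos":[0,0,0],"delta_rot":[0,0,0],"hand":4},{"delta_pos":[0,0,0],"delta_rot":[0,0,0],"hand":1},{"delta_pos":[0,0,0],"delta_rot":[0,0,0],"hand":1},{"delta_pos":[0,0,0],"delta_rot":[0,0,0],"hand":1}], force=8)

```text
t: 8.35
eef_pos: [0.4211, 0.1758, 0.1013]
ee_rot: [-3.14, 0.0, -1.171]
force: [0.6, -0.4, 0.2]
width: 0.0215
```

```bash
python3 - <<'E'
from h import *
s=grab_frame("scene")[100:340,200:520];cv2.imwrite("pics/s5.png",cv2.resize(s,None,fx=2.5,fy=2.5,interpolation=2))
s=get_state();P=s["eef_pos"];print(P,s["ee_rot"],s["width"],s["force"])
# arc waypoints from this hinge
h=np.array([.5212,.2173,.112]);yaw=np.radians(22.8);x=np.array([np.cos(yaw),np.sin(yaw),0]);z=np.array([0,0,1])
qs=np.r_[1.885,np.linspace(1.885,.08,21)[1:]]
pt=[h+.11*(x*np.sin(.1745-q)+z*np.cos(.1745-q))+[0,0,.003] for q in qs]
print("start diff",(P-pt[0])*1e3)
for a,b,q in zip(pt,pt[1:],qs[1:]):print(round(q,2),((b-a)*100).round(2), b.round(4))
E
```

```text
[0.42127684 0.17586823 0.10120635] [-3.13997586e+00  5.49818310e-04 -1.17092536e+00] 0.017427554285022236 [ 9.96813028  2.53713856 -0.91901037]
start diff [0.49382731 0.77964792 1.52381005]
1.79 [-0.09 -0.04  0.99] [0.4199 0.1747 0.1096]
1.7 [-0.   -0.    0.99] [0.4199 0.1747 0.1195]
1.61 [0.08 0.03 0.99] [0.4207 0.175  0.1294]
1.52 [0.16 0.07 0.98] [0.4223 0.1757 0.1391]
1.43 [0.24 0.1  0.96] [0.4247 0.1767 0.1487]
1.34 [0.32 0.13 0.93] [0.4279 0.1781 0.158 ]
1.25 [0.4  0.17 0.89] [0.4318 0.1797 0.167 ]
1.16 [0.47 0.2  0.85] [0.4365 0.1817 0.1755]
1.07 [0.54 0.23 0.8 ] [0.4419 0.184  0.1835]
0.98 [0.6  0.25 0.75] [0.4479 0.1865 0.191 ]
0.89 [0.66 0.28 0.69] [0.4545 0.1893 0.1979]
0.8 [0.72 0.3  0.62] [0.4617 0.1923 0.204 ]
0.71 [0.76 0.32 0.55] [0.4693 0.1955 0.2095]
0.62 [0.81 0.34 0.47] [0.4774 0.1989 0.2142]
0.53 [0.84 0.35 0.39] [0.4858 0.2024 0.2181]
0.44 [0.87 0.37 0.3 ] [0.4945 0.2061 0.2211]
0.35 [0.89 0.38 0.22] [0.5034 0.2098 0.2233]
0.26 [0.91 0.38 0.13] [0.5125 0.2136 0.2246]
0.17 [0.91 0.38 0.04] [0.5216 0.2175 0.225 ]
0.08 [ 0.91  0.38 -0.05] [0.5308 0.2213 0.2245]
```

View pics/s5.png

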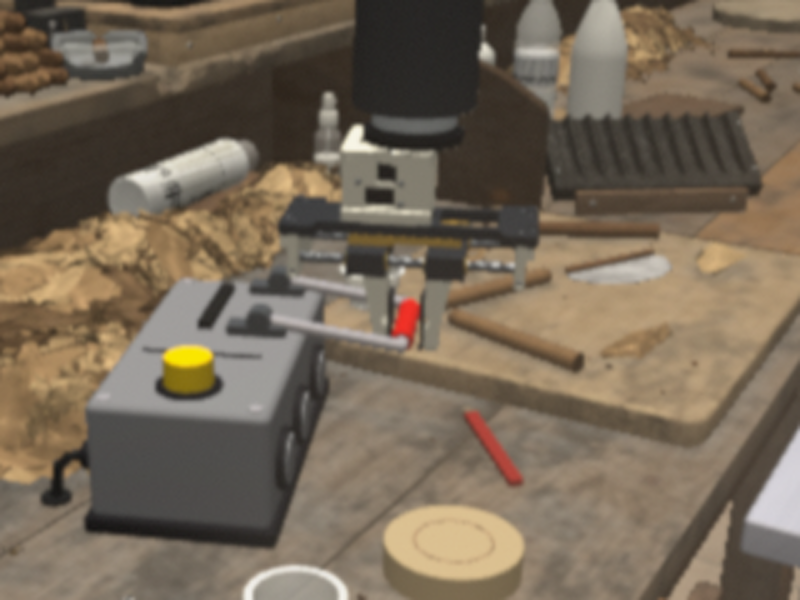

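The grip is on (width 17.4 mm on the 18 mm sleeve), with about 10 N of side load, which the first row eases. I follow the arc.

Request:
move_arm(rows=[{"delta_pos":[0,0,1],"delta_rot":[0,0,0],"hand":1},{"delta_pos":[0,0,1],"delta_rot":[0,0,0],"hand":1},{"delta_pos":[0.1,0,1],"delta_rot":[0,0,0],"hand":1},{"delta_pos":[0.15,0.05,1],"delta_rot":[0,0,0],"hand":1},{"delta_pos":[0.25,0.1,0.95],"delta_rot":[0,0,0],"hand":1},{"delta_pos":[0.3,0.15,0.95],"delta_rot":[0,0,0],"hand":1},{"delta_pos":[0.4,0.15,0.9],"delta_rot":[0,0,0],"hand":1},{"delta_pos":[0.45,0.2,0.85],"delta_rot":[0,0,0],"hand":1},{"delta_pos":[0.55,0.25,0.8],"delta_rot":[0,0,0],"hand":1},{"delta_pos":[0.6,0.25,0.75],"delta_rot":[0,0,0],"hand":1}])

```text
t: 9.4
eef_pos: [0.4454, 0.1855, 0.193]
ee_rot: [3.135, 0.0, -1.172]
force: [-17.9, 1.0, 10.8]
width: 0.0209
```

```bash
python3 - <<'E'
from h import *
s=grab_frame("scene")[60:300,200:520];cv2.imwrite("pics/s6.png",cv2.resize(s,None,fx=2.5,fy=2.5,interpolation=2))
s=get_state();print(s["eef_pos"],s["ee_rot"],s["width"],s["force"])
E
```

```text
[0.44690838 0.18626255 0.19441329] [ 3.13717666e+00  3.03241975e-04 -1.17136749e+00] 0.022342953251694986 [-13.84447731   1.41778831  13.16211166]
```

View pics/s6.png

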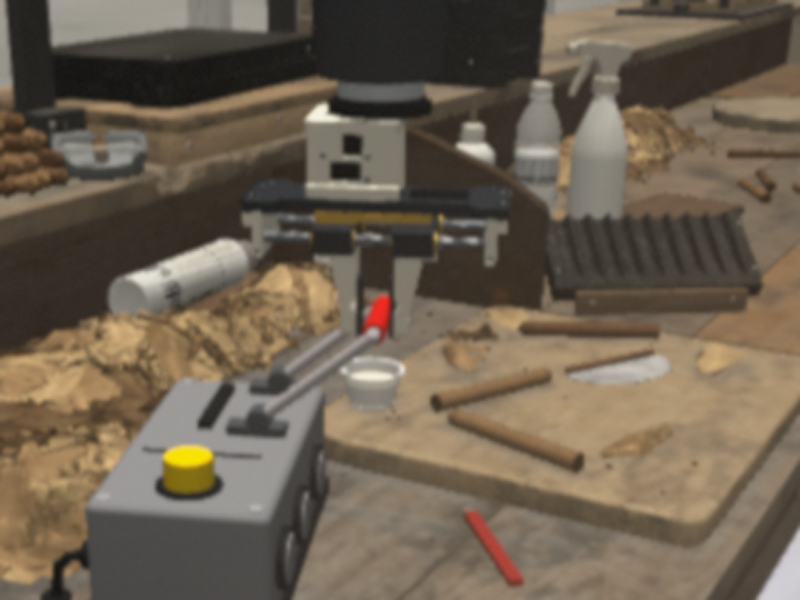

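The lever follows, now at about mid-arc with the bar (380,315) still between the fingers. There is some outward radial load, so I lighten the grip and shift the path outward slightly.

Request:
move_arm(rows=[{"delta_pos":[0.5,0.2,0.85],"delta_rot":[0,0,0],"hand":1},{"delta_pos":[0.65,0.3,0.7],"delta_rot":[0,0,0],"hand":1},{"delta_pos":[0.75,0.3,0.55],"delta_rot":[0,0,0],"hand":1},{"delta_pos":[0.8,0.35,0.5],"delta_rot":[0,0,0],"hand":1},{"delta_pos":[0.85,0.35,0.4],"delta_rot":[0,0,0],"hand":1},{"delta_pos":[0.85,0.35,0.3],"delta_rot":[0,0,0],"hand":1},{"delta_pos":[0.9,0.4,0.2],"delta_rot":[0,0,0],"hand":1},{"delta_pos":[0.9,0.4,0.1],"delta_rot":[0,0,0],"hand":1},{"delta_pos":[0.9,0.4,0],"delta_rot":[0,0,0],"hand":1},{"delta_pos":[0.5,0.2,0],"delta_rot":[0,0,0],"hand":1}], force=4)

```text
t: 10.45
eef_pos: [0.5258, 0.2198, 0.2281]
ee_rot: [3.141, -0.0, -1.171]
force: [-0.2, -2.9, 0.9]
width: 0.0174
```

```bash
python3 - <<'E'
from h import *
s=grab_frame("scene")[60:300,200:520];cv2.imwrite("pics/s7.png",cv2.resize(s,None,fx=2.5,fy=2.5,interpolation=2))
s=get_state();print(s["eef_pos"],s["ee_rot"],s["width"],s["force"])
E
```

```text
[0.52608847 0.21999098 0.22801751] [ 3.14134997e+00 -3.33781479e-04 -1.17117391e+00] 0.01783735225179621 [ 1.4698763  -2.52228058  1.25372677]
```

View pics/s7.png

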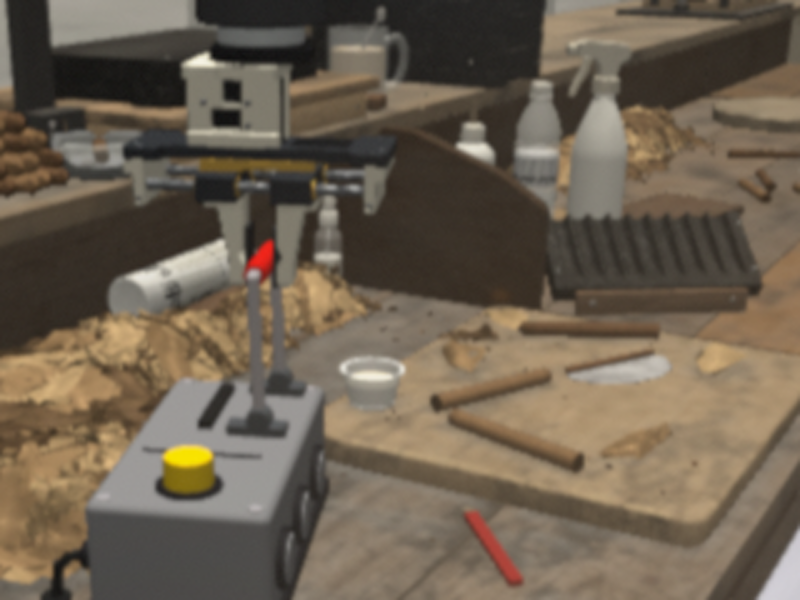

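The lever is nearly up (q≈0.12). I push about 11 mm further back, to just short of the stop.

Request:
move_arm(rows=[{"delta_pos":[0.3,0.1,0],"delta_rot":[0,0,0],"hand":1},{"delta_pos":[0.3,0.1,0],"delta_rot":[0,0,0],"hand":1},{"delta_pos":[0.2,0.1,-0.1],"delta_rot":[0,0,0],"hand":1},{"delta_pos":[0.2,0.1,0],"delta_rot":[0,0,0],"hand":1},{"delta_pos":[0,0,0],"delta_rot":[0,0,0],"hand":1},{"delta_pos":[0,0,0],"delta_rot":[0,0,0],"hand":1},{"delta_pos":[0,0,0],"delta_rot":[0,0,0],"hand":1},{"delta_pos":[0,0,0],"delta_rot":[0,0,0],"hand":1},{"delta_pos":[0,0,0],"delta_rot":[0,0,0],"hand":1},{"delta_pos":[0,0,0],"delta_rot":[0,0,0],"hand":1}])

```text
t: 11.5
eef_pos: [0.5347, 0.2235, 0.2276]
ee_rot: [-3.142, 0.0, -1.171]
force: [0.8, 0.5, -1.0]
width: 0.0179
```

Request:
move_arm(rows=[{"delta_pos":[0,0,0],"delta_rot":[0,0,0],"hand":5},{"delta_pos":[0,0,0],"delta_rot":[0,0,0],"hand":5},{"delta_pos":[0,0,0],"delta_rot":[0,0,0],"hand":5},{"delta_pos":[0,0,0],"delta_rot":[0,0,0],"hand":5},{"delta_pos":[0,0,0],"delta_rot":[0,0,0],"hand":5},{"delta_pos":[0,0,0],"delta_rot":[0,0,0],"hand":5},{"delta_pos":[0,0,0],"delta_rot":[0,0,0],"hand":5},{"delta_pos":[0,0,0],"delta_rot":[0,0,0],"hand":5},{"delta_pos":[0,0,0],"delta_rot":[0,0,0],"hand":5},{"delta_pos":[0,0,0],"delta_rot":[0,0,0],"hand":5}])

```text
t: 12.5
eef_pos: [0.5348, 0.2234, 0.2276]
ee_rot: [-3.142, 0.0, -1.171]
force: [0.1, -0.0, -0.3]
width: 0.05
```

```bash
python3 - <<'E'
from h import *
s=grab_frame("scene");[print(b[0]) for b in blobs(s,*R)]
s=s[60:300,200:520];cv2.imwrite("pics/s8.png",cv2.resize(s,None,fx=2.5,fy=2.5,interpolation=2))
s=get_state();print(s["eef_pos"],s["ee_rot"],s["width"],s["force"])
E
```

```text
[299.5 162.8]
[0.53476746 0.22340763 0.22754041] [ 3.14154121e+00  3.07801973e-05 -1.17116305e+00] 0.049955400810496195 [-1.31137979  0.03448309  0.2479142 ]
```

View pics/s8.png

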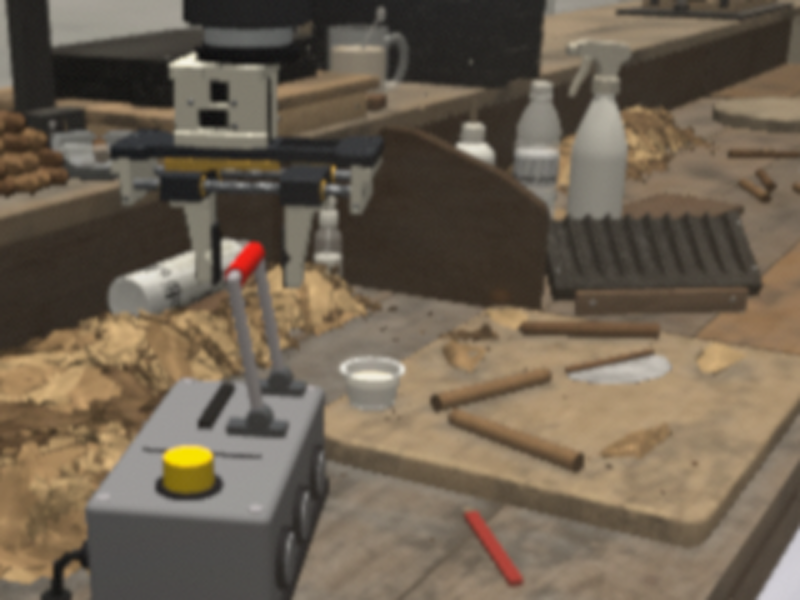

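The bar is back at exactly its starting pixel (299.5,162.8), with both fingers clear. I lift straight up.

Request:
move_arm(rows=[{"delta_pos":[0,0,1],"delta_rot":[0,0,0],"hand":5},{"delta_pos":[0,0,1.5],"delta_rot":[0,0,0],"hand":5},{"delta_pos":[0,0,2],"delta_rot":[0,0,0],"hand":5},{"delta_pos":[0,0,2],"delta_rot":[0,0,0],"hand":5},{"delta_pos":[0,0,2],"delta_rot":[0,0,0],"hand":5},{"delta_pos":[0,0,1],"delta_rot":[0,0,0],"hand":5},{"delta_pos":[0,0,0],"delta_rot":[0,0,0],"hand":5},{"delta_pos":[0,0,0],"delta_rot":[0,0,0],"hand":5},{"delta_pos":[0,0,0],"delta_rot":[0,0,0],"hand":5},{"delta_pos":[0,0,0],"delta_rot":[0,0,0],"hand":5}])

```text
t: 13.55
eef_pos: [0.5345, 0.2232, 0.3215]
ee_rot: [3.14, -0.0, -1.171]
force: [-0.3, -0.2, -0.7]
width: 0.0499
```

```bash
python3 - <<'E'
from h import *
im=grab_frame("scene");cv2.imwrite("pics/s9.png",im)
for r in(R,Y):[print(b[0]) for b in blobs(im,*r)]
d=cv2.absdiff(im,cv2.imread("pics/scene0.png"))[230:390,200:440].max(2);print("changed px lower area",(d>25).sum())
s=get_state();print(s["t"],s["eef_pos"],s["force"],abs(s["qd"]).max())
E
```

```text
[299.5 162.8]
[274.6 242.5]
changed px lower area 0
13.6 [0.53456907 0.22331995 0.32170054] [0.0426144  0.0802494  1.05753334] 0.005083230449178542
```

View pics/s9.png

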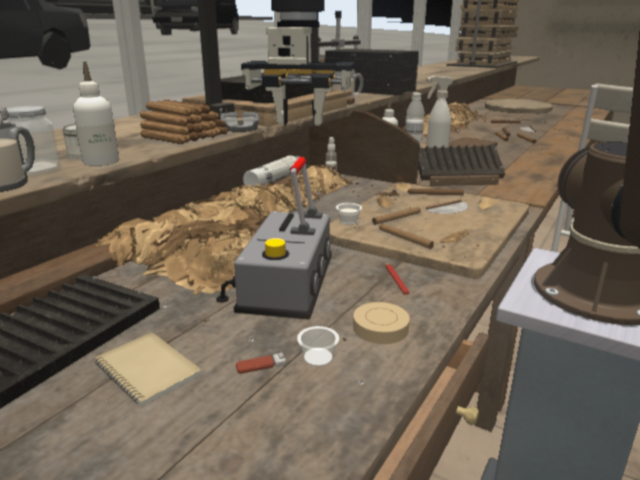

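The lever is up at (299,163), the button is out at (275,242), the loose things have not moved and the gripper is well clear. I'm handing in.

```bash
python3 -c "
from station import *
print(job_done())"
```

```text
the job is handed in; nothing more can be done
None
```

The trip test is done and the job is handed in, at about 13.6 s of the 51 s allowed. I pushed the yellow button in with closed fingers and let it out. The lever dropped to the front, and I then gripped its bar lightly, swung it up and back to its stop and let go.

**Last checks:**
- **Lever and button:** the lever bar is back at exactly its starting pixel, (299.5, 162.8), and the button is out at its starting pixel to within 0.1 px.
- **Loose things:** there are no changed pixels round the cup, tape, pencil and lighter compared with the first picture.
- **Arm:** the gripper is about 7 cm above the bar, with only about 1 N of sensor noise.

**Did not go exactly as planned:**
- **Button bottom not confirmed by force:** I read only about 3 N at about 7 mm in, with the lever already falling. I then commanded 2 mm more, past its full travel, but took no reading there.
- **Side load during the lift:** about 20 N built up part-way because my path ran a few millimetres inside the bar's arc. I eased the grip and shifted the path outward, and the load was gone by the end of the swing.

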